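# Roll the gravure roller into its V-cradle and push it up to the end stop

### The arm

A 7-joint arm with a two-finger parallel gripper is mounted at the origin on the work surface. World frame = base frame: x ahead of the robot, y to its left, z up, the work surface at z = 0. Lengths are in m, angles in rad, forces in N, time in s.
With the tool pointing down it reaches from about 0.425 to 1.025 m from the base axis. Payload 3.6 kg.
Tool frame: the origin (TCP) lies at the very end of the fingers, on their centre line; the grasp point (between the pads) lies 19 mm behind it; z points along the fingers, y is the line along which they close (so a half turn about z gives the same grasp; the last joint's range is limited). The gripper opens to 85 mm and grips with 20 to 120 N. Pads are 22 mm wide; open, the fingers measure 114 mm over their backs; the gripper's body (76 mm by 85 mm) begins 54 mm behind the grasp point. The pads swing forward as they close: fully open they stand 13 mm farther back than shut.
Start: joints at [-1.218, 0.591, 0.048, 1.609, -0.033, 0.943, -0.034], TCP at [0.313, 0.654, 0.231] pointing down, gripper open.
Joint ranges: [-2.69, 2.69], [-0.47, 2.24], [-1.27, 1.36], [0.19, 2.51], [-1.53, 4.68], [0.08, 2.07], [-3.09, 3.09]. Speed limits (rad/s): [2.57, 2.57, 3.14, 3.14, 3.14, 3.14, 3.14].

### API

Orientations are given as [roll, pitch, yaw] about the fixed x, y, z axes, in that order (R = Rz(yaw) Ry(pitch) Rx(roll)).
In Python, from cell import env gives the robot as it stands.
- The arm moves only by the tool play_rows, never from a script. Its argument "targets" is a list of rows, each a list of 7 numbers: the shift along the tool's x, y, z in units of 0.02 m (1.0 is 0.02 m), then the turn, a rotation vector about the tool's x, y, z in units of 90 degrees (1.0 is 90 degrees), then the opening, from 0 (shut) to 1 (fully open). In form: [[dx, dy, dz, ax, ay, az, claw], ...]. A call has 1 to 8 rows; each row shifts and turns the commanded pose from where the row before left it, along the tool's axes as they then stand; what a row does not reach is not made up. A row lasts 1/12 s, in which the tool goes at most 41.7 mm and 7.16 degrees, less where a joint would pass 70% of its speed; a pose out of reach is approached as far as the arm can. A call with a number of a shift or a turn outside -1 to 1 is refused whole. A call with a gripper value outside its range is refused whole. The fingers move at their own pace and stop on an object; the grip force is fixed at half the most. Time passes only in rows, so rows that do not move let the fingers close. It gives the time, the measured TCP pose, the force, the opening and the grip force at its end, in the units of the state.
- env.state(): the state, without advancing time (a new reading comes with each control period).
- env.camera(name): name is "scene" or "top" or "wrist"; returns a dict with "frame" (420x560x3 uint8, blue, green, red), "fx", "fy", "cx", "cy" (pixels), "T" (4x4, takes a point from camera to world coordinates); the wrist camera has in their place "hand_eye" (4x4, takes a point from camera to tool coordinates, whose origin is the TCP and whose axes are the flange's). Camera axes: x right, y down, z forward; pixel columns grow to the right and rows downward; lengths in m; the calibration is good to about 2 mm. A picture is of the moment at which its call begins: read the wrist's pose just before it. There is no depth.
- env.job_done(): hands the job in; it is judged then, once.
Trained networks look in a picture, given as the dict that the camera call returned (one of the last four; its "shot" number tells which), for a name from the list of things; names that differ only in an ending like _2 or _b are one class to them, and where a whole thing is asked for, a point or a joint stands for the part that bears it (a point fixed in the world has none). Each returns a list of dicts, best first, with "conf" (0 to 1); they miss things now and then, are a little off and sometimes report something else, mostly with a low value. They report only what shows in the picture. A call takes as long as a camera call. They do not tell look-alikes from the thing itself.
- env.outline_of(picture, label): "mask" (420x560 bool, what is visible of it) and "xy" ([column, row] in pixels, amid what is visible of it).
- env.landmark_of(picture, label): "xy" ([column, row] in pixels: a listed point, or the origin of a listed thing).
The state is a dict: "t": time; "joint_pos": joint angles; "joint_velocities": joint speeds; "joint_torque": joint torques, N m; "eef_pos": TCP position; "eef_rot": TCP orientation; "force": force on the tool from outside, world axes, zero at the start; "wrist_torque": the same for the moment, N m; "grip_width": opening from 0.0 (shut) to 1.0 (fully open); "finger_force": force on a finger pad.
Only numpy, scipy, OpenCV 4.12 (cv2) and the standard library are available. Lean on these libraries where they do the work, as an engineer would, in place of code of your own. Each camera call takes 0.05 s, during which the arm holds its last target. There are 200 camera calls.

### The job

With the fingertips or the outside of the fingers only, gently roll the copper roller along the white bed into the V at the end of it, then push it endways along the V until its shaft end touches the yellow end stop. Do not pick up the roller, or lift it off what it rolls on; leave the other things on the bench where they are. Finish with the roller at rest and the robot clear of it.

Things in the scene. Friction and masses are not known exactly. Their poses are not given: they have to be found in the camera images.
- roller: Loose copper-coloured roller, about 0.6 kg. Face 40 mm diameter, 140 mm long; steel shaft stub 14 mm diameter, 15 mm long at each end (170 mm over all). Origin on its axis, half-way along, 32 mm above the bench at the start. Its y axis is its long axis, near parallel to cradle y (x, z turn as it rolls). Rolls freely; starts 105 to 150 mm before the V, 25 to 45 mm short of the stop.
- cradle: Fixed cradle. Origin at bench height under the bottom line of the V. x points across the V, from the white bed (roller's side) to the blue back plate; y along the V towards the yellow stop; z up. V flanks rise at 30 degrees from bench height at x = 0; back plate face at x = +24 mm, 45 mm high, foot behind it to +64 mm. V and bed run from y = -115 (open end) to +95 mm (stop).
- bed_edge (a point): Middle of the edge where the flat white bed meets the V, at cradle x = -21 mm, 12 mm above the bench. The bed is a level plate 12 mm thick, from x = -215 mm to here; the roller lies on it. Rolled over this edge, the roller drops 9 mm into the V by itself. Axes as the cradle.
- seat (a point): Where the roller's centre comes to rest when it is seated in the V and its shaft end touches the stop: cradle x = 0, y = +10 mm, 23 mm above the bench. Axes as the cradle.
- stop_face (a point): Point on the yellow end stop's face, where the shaft end shall touch: cradle x = 0, y = +95 mm, 23 mm above the bench. The stop is an upright plate 10 mm thick, 45 mm high, from cradle x = -20 to +30 mm. Axes as the cradle.
- ink_tin: Black ink tin, 72 mm in diameter, 90 mm tall, left of the cradle. Leave alone. Origin at the centre of its underside.
- white_jar: White screw-top jar, 64 mm in diameter, 75 mm tall, behind the back plate. Leave alone. Origin at the centre of its underside.
- steel_cup: Open steel cup, 64 mm in diameter, 75 mm tall, behind the back plate. Leave alone. Origin at the centre of its underside.
- amber_bottle: Amber glass bottle, 52 mm in diameter, 110 mm tall, beyond the yellow stop. Leave alone. Origin at the centre of its underside.
- spatula: Ink spatula lying flat, 200 mm long, right of the bed. Leave alone. Its x axis runs along it.
- applicator: Steel film-applicator block, 40 x 80 x 25 mm, right of the cradle. Leave alone. Origin at the centre of its underside.
Not all that is in view belongs to the job. There is more than one size of the roller; the job needs the largest.

How it is judged:
By the outcome, as a careful person would: the job done as asked, in the order asked, and still so for the second after the job is handed in, with the robot touching nothing.
It also fails if it takes over 45 s, if anything falls off the work surface, if the arm or the gripper's body presses on something with over 40 N, if the wrist force passes 120 N, or if a joint passes its speed limit or range.

## Working session

There is one attempt and no reset: what is moved stays moved. The work goes in short steps, Python scripts to look and compute and a tool call to move; the robot and the scene stay as the last step left them, time stands still between calls to the robot, and variables do not carry over. Pictures are saved under pics/ and viewed, at most 10 in all, crops included, and the job is handed in when it is done.

Besides the shell and the picture viewer there is one more tool, called after "Emit:" as a command line: name --pt "numbers of a row" for each row, then --argument value for the rest. play_rows: Moves the arm, as the interface text tells. Its arguments: {"type":"object","properties":{"targets":{"type":"array"}},"required":["targets"]}

```bash
mkdir -p pics; cat > h.py <<'E'
import numpy as np, cv2
from cell import env
def ray(c,uv,T=None):
    T=c["T"] if T is None else T
    d=T[:3,:3]@np.array([(uv[0]-c["cx"])/c["fx"],(uv[1]-c["cy"])/c["fy"],1.]);return T[:3,3],d
def onz(c,uv,z,T=None):
    o,d=ray(c,uv,T);return o+d*(z-o[2])/d[2]
def proj(c,p,T=None):
    T=c["T"] if T is None else T
    q=np.linalg.inv(T)@np.append(p,1);return np.array([c["fx"]*q[0]/q[2]+c["cx"],c["fy"]*q[1]/q[2]+c["cy"]])
E
python3 - <<'E'
from h import *
np.set_printoptions(precision=4,suppress=True)
s=env.state();print(s)
cs={n:env.camera(n) for n in("scene","top")}
Z=dict(roller=.032,cradle=0,bed_edge=.012,seat=.023,stop_face=.023,ink_tin=0,white_jar=0,steel_cup=0,amber_bottle=0,spatula=0,applicator=0)
for n,c in cs.items():
    cv2.imwrite(f"pics/{n}1.png",c["frame"]);print(n,c["T"][:3,3])
    for l,z in Z.items():
        for r in env.landmark_of(c,l)[:3]: print(n,l,round(r["conf"],2),np.round(r["xy"],1),onz(c,r["xy"],z))
E
```

```text
{'t': 0.0, 'joint_pos': array([-1.2185,  0.5921,  0.0483,  1.6099, -0.0333,  0.9427, -0.0337]), 'joint_velocities': array([-0.0008, -0.0009,  0.0014, -0.0006, -0.0007, -0.0005, -0.0018]), 'joint_torque': array([  0.0004, -54.8696,   1.5472, -19.8129,   0.0095,   0.0088,
         0.    ]), 'eef_pos': array([0.3122, 0.6534, 0.2301]), 'eef_rot': array([-3.1393,  0.0001,  2.6959]), 'force': array([-0.5679, -0.2575,  0.5021]), 'wrist_torque': array([-0.0011, -0.0201,  0.0274]), 'finger_force': 0.0, 'grip_width': 1.0016578196566865}
scene [ 1.2382 -0.6759  0.7648]
scene roller 0.82 [263.6 171. ] [0.3568 0.173  0.032 ]
scene roller 0.77 [268.1 311.2] [ 0.7689 -0.2129  0.032 ]
scene cradle 0.75 [287.4 237. ] [0.6017 0.0222 0.    ]
scene cradle 0.3 [165.  258.8] [ 0.4495 -0.2549  0.    ]
scene bed_edge 0.93 [281.5 228. ] [0.5749 0.0274 0.012 ]
scene seat 0.72 [291.  228.3] [0.6027 0.0338 0.023 ]
scene stop_face 0.88 [315.9 211. ] [0.5977 0.1383 0.023 ]
scene stop_face 0.58 [251.2 214.9] [ 0.4874 -0.      0.023 ]
scene ink_tin 0.85 [326.5 196.4] [0.5517 0.2416 0.    ]
scene ink_tin 0.39 [296.3
[... 726 characters left out ...]
06.8] [0.58   0.0132 0.012 ]
top bed_edge 0.19 [365.2 252.5] [ 0.455 -0.253  0.012]
top seat 0.75 [256.5 196. ] [0.6074 0.0339 0.023 ]
top seat 0.66 [368.1 251.8] [ 0.4555 -0.2585  0.023 ]
top seat 0.26 [341.4 200.4] [ 0.594  -0.1935  0.023 ]
top stop_face 0.75 [224.8 197.2] [0.6046 0.1189 0.023 ]
top stop_face 0.73 [290.2 155.9] [ 0.7195 -0.058   0.023 ]
top ink_tin 0.87 [186.5 220.7] [0.5453 0.224  0.    ]
top white_jar 0.71 [252.6 158.4] [0.7204 0.0456 0.    ]
top steel_cup 0.95 [290.2 156.9] [ 0.7242 -0.059   0.    ]
top amber_bottle 0.7 [192.1 164.6] [0.7034 0.2133 0.    ]
top spatula 0.58 [368.4 251.4] [ 0.4593 -0.2641  0.    ]
top applicator 0.7 [343.9 199.6] [ 0.6015 -0.2039  0.    ]
```

```bash
python3 -c "
import cv2
a=cv2.imread('pics/top1.png');cv2.imwrite('pics/top1c.png',cv2.resize(a[110:340,150:420],None,fx=2.6,fy=2.6,interpolation=2))"
```

```text
(no output)
```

View pics/top1c.png

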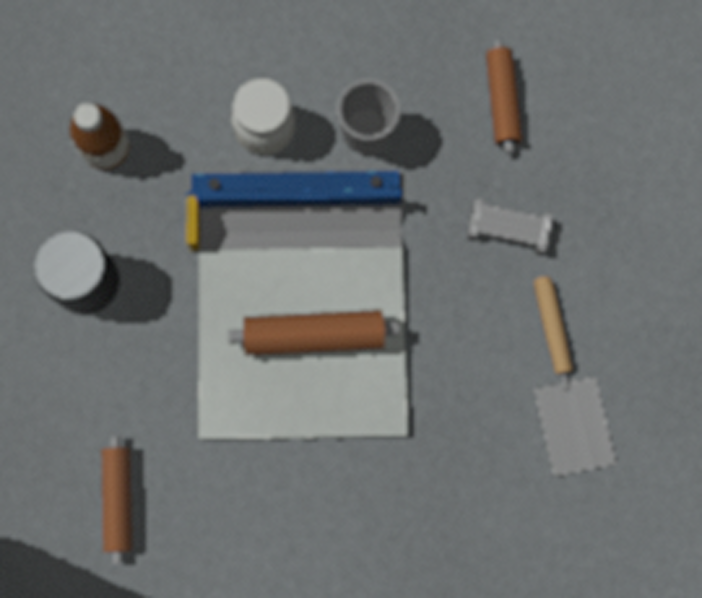

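View pics/scene1.png

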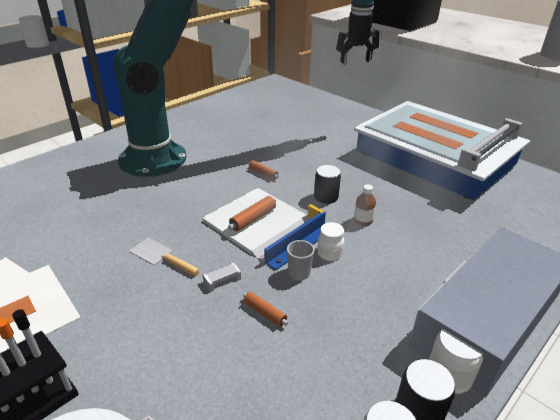

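The top crop shows three copper rollers, at full-image pixels (270,238) on the bed, (195,302) and (344,148) on the bench. The one on the white bed, crop (313,333), is clearly the longest and thickest, so it is the one the job needs. The bed, V and blue plate are nearly aligned with world axes, and the yellow stop is at the left (+y) end. Next I'll measure these accurately.

```bash
cat >> h.py <<'E'
def roller(c,z,T=None,near=None):
    best=None
    for r in env.outline_of(c,"roller"):
        m=r["mask"]; p=onz(c,r["xy"],z,T)
        if near is not None and np.linalg.norm(p[:2]-near)>.08: continue
        v,u=np.nonzero(m)
        P=np.array([onz(c,q,z,T)[:2] for q in zip(u,v)]).astype(np.float32)
        return r["conf"],r["xy"],cv2.minAreaRect(P),cv2.boxPoints(cv2.minAreaRect(P))
def white(c,T=None):
    hsv=cv2.cvtColor(c["frame"],cv2.COLOR_BGR2HSV)
    return hsv
E
python3 - <<'E'
from h import *
np.set_printoptions(precision=4,suppress=True)
for n in("top","scene"):
    c=env.camera(n)
    g=c["frame"].min(axis=2)
    m=(g>(130)).astype(np.uint8)
    e=np.array([.50,.0,.012]); 
    # bed: connected comp of bright pixels around a seed on bed
    seed=proj(c,[.44,.01,.012]).astype(int);print(n,"seed",seed,c["frame"][seed[1],seed[0]])
    m=(np.abs(c["frame"].astype(int)-c["frame"][seed[1],seed[0]]).max(axis=2)<28).astype(np.uint8)
    k,lab=cv2.connectedComponents(m,connectivity=4);b=lab==lab[seed[1],seed[0]]
    cn=cv2.convexHull(np.argwhere(b)[:,::-1].astype(np.float32).reshape(-1,1,2))
    P=np.array([onz(c,q[0],.012)[:2] for q in cn]).astype(np.float32)
    r=cv2.minAreaRect(P);print("bed",r,cv2.boxPoints(r).tolist())
    for z in (.032,): print("roller",roller(c,z,near=np.array([.5,.0])))
    for l,z in(("bed_edge",.012),("seat",.023),("stop_face",.023)):
        for q in env.landmark_of(c,l)[:1]:print(l,q["conf"],onz(c,q["xy"],z))
E
```

```text
top seed [265 258] [155 160 154]
bed ((0.487912654876709, 0.009990774095058441), (0.19651824235916138, 0.2109776735305786), 0.5829090476036072) [[0.3885854482650757, 0.11447451263666153], [0.3907318115234375, -0.096492238342762], [0.5872398614883423, -0.09449296444654465], [0.5850934982299805, 0.11647378653287888]]
roller (0.9, [270.7, 237.2], ((0.4929247498512268, -0.003207869827747345), (0.041747260838747025, 0.17049774527549744), 2.513054609298706), array([[ 0.4683,  0.081 ],
       [ 0.4758, -0.0893],
       [ 0.5175, -0.0875],
       [ 0.51  ,  0.0829]], dtype=float32))
bed_edge 0.83 [0.5841 0.011  0.012 ]
seat 0.73 [0.6076 0.0285 0.023 ]
stop_face 0.71 [0.6095 0.1206 0.023 ]
scene seed [242 209] [234 236 233]
bed ((0.4296279549598694, 0.013120025396347046), (0.08148357272148132, 0.20946045219898224), 0.7712023258209229) [[0.387480229139328, 0.1172923892736435], [0.3902994692325592, -0.09214907884597778], [0.47177568078041077, -0.0910523384809494], [0.46895644068717957, 0.11838912963867188]]
roller (0.77, [248.6, 214.4], ((0.4899199604988098, 0.0006085783243179321), (0.05673850700259209, 0.17908702790737152), 2.675353765487671), array([[ 0.4574,  0.0887],
       [ 0.4658, -0.0902],
       [ 0.5224, -0.0875],
       [ 0.5141,  0.0914]], dtype=float32))
bed_edge 0.56 [0.5755 0.0237 0.012 ]
seat 0.82 [0.6081 0.0303 0.023 ]
stop_face 0.63 [0.5979 0.1298 0.023 ]
```

Estimate: cradle origin ≈ (0.605, 0.021) with yaw ≈ 0.6°. The roller is at ≈ (0.493, -0.003), yaw 2.5°. I'll turn the tool to the cradle axes and move behind the roller, staying high.

Emit:
play_rows --pt "0 0 0 0 0 -0.0725 0.6" --pt "0 0 0 0 0 -0.0725 0.6" --pt "0 0 0 0 0 -0.0725 0.6" --pt "0 0 0 0 0 -0.0725 0.6" --pt "-0.19 -1 0 0 0 0 0.6" --pt "-0.19 -1 0 0 0 0 0.6" --pt "-0.19 -1 0 0 0 0 0.6" --pt "-0.19 -1 0 0 0 0 0.6"

```text
t: 2.37
eef_pos: [0.3288, 0.5735, 0.2313]
eef_rot: [3.142, 0.0, -3.132]
force: [0.2, 0.2, 0.8]
grip_width: 0.602
finger_force: 0.0
```

Emit:
play_rows --pt "-0.19 -1 0 0 0 0 0.6" --pt "-0.19 -1 0 0 0 0 0.6" --pt "-0.19 -1 0 0 0 0 0.6" --pt "-0.19 -1 0 0 0 0 0.6" --pt "-0.19 -1 0 0 0 0 0.6" --pt "-0.19 -1 0 0 0 0 0.6" --pt "-0.19 -1 0 0 0 0 0.6" --pt "-0.19 -1 0 0 0 0 0.6"

```text
t: 3.03
eef_pos: [0.3608, 0.4137, 0.2315]
eef_rot: [3.141, 0.0, -3.132]
force: [-0.5, 0.4, -0.1]
grip_width: 0.599
finger_force: 0.0
```

Emit:
play_rows --pt "-0.19 -1 0 0 0 0 0.6" --pt "-0.19 -1 0 0 0 0 0.6" --pt "-0.19 -1 0 0 0 0 0.6" --pt "-0.19 -1 0 0 0 0 0.6" --pt "-0.19 -1 0 0 0 0 0.6" --pt "-0.19 -1 0 0 0 0 0.6" --pt "-0.19 -1 0 0 0 0 0.6" --pt "-0.19 -1 0 0 0 0 0.6"

```text
t: 3.7
eef_pos: [0.3928, 0.254, 0.2316]
eef_rot: [3.141, 0.001, -3.132]
force: [0.2, -0.1, -0.6]
grip_width: 0.602
finger_force: 0.0
```

Emit:
play_rows --pt "-0.19 -1 0 0 0 0 0.6" --pt "-0.19 -1 0 0 0 0 0.6" --pt "-0.19 -1 0 0 0 0 0.6" --pt "-0.19 -1 0 0 0 0 0.6" --pt "-0.19 -1 0 0 0 0 0.6" --pt "-0.19 -1 0 0 0 0 0.6" --pt "-0.19 -1 0 0 0 0 0.6" --pt "0 0 0 0 0 0 0.6"

```text
t: 4.37
eef_pos: [0.421, 0.1111, 0.2315]
eef_rot: [-3.14, 0.0, -3.138]
force: [-0.5, -0.6, 0.2]
grip_width: 0.604
finger_force: 0.0
```

Emit:
play_rows --pt "-0.19 -0.95 0.5 0 0 0 0.6" --pt "-0.19 -0.95 0.5 0 0 0 0.6" --pt "-0.19 -0.95 0.5 0 0 0 0.6" --pt "-0.19 -0.95 0.5 0 0 0 0.6" --pt "-0.19 -0.95 0.5 0 0 0 0.6" --pt "-0.19 -0.95 0.5 0 0 0 0.6" --pt "0 0 0.5 0 0 0 0.6" --pt "0 0 0 0 0 0 0.6"

```text
t: 5.03
eef_pos: [0.4438, 0.0008, 0.1601]
eef_rot: [-3.141, -0.003, -3.134]
force: [-0.8, 0.8, -0.6]
grip_width: 0.598
finger_force: 0.0
```

```bash
cat >> h.py <<'E'
from scipy.spatial.transform import Rotation as R
def wrist():
    s=env.state();T=np.eye(4);T[:3,:3]=R.from_euler("xyz",s["eef_rot"]).as_matrix();T[:3,3]=s["eef_pos"]
    c=env.camera("wrist");return s,c,T@c["hand_eye"]
E
python3 - <<'E'
from h import *
np.set_printoptions(precision=4,suppress=True)
s,c,T=wrist();print(s["t"],s["eef_pos"],s["eef_rot"]);cv2.imwrite("pics/w1.png",c["frame"])
print(T[:3,3],T[:3,2])
print(roller(c,.032,T))
for l,z in(("bed_edge",.012),("seat",.023),("stop_face",.023)):
    for q in env.landmark_of(c,l)[:1]:print(l,q["conf"],q["xy"],onz(c,q["xy"],z,T))
E
```

```text
5.0333 [0.4438 0.0008 0.1601] [-3.1413 -0.0026 -3.134 ]
[0.3676 0.0002 0.3029] [ 0.2971  0.0033 -0.9548]
(0.96, [498.4, 67.8], ((0.3312830924987793, 0.18525461852550507), (0.11408629268407822, 0.03425148129463196), 2.654996871948242), array([[0.2735, 0.1997],
       [0.2751, 0.1655],
       [0.3891, 0.1708],
       [0.3875, 0.205 ]], dtype=float32))
bed_edge 0.7 [287.7, 312.7] [0.585  0.0096 0.012 ]
seat 0.7 [306.8, 332.8] [0.6043 0.0319 0.023 ]
```

View pics/w1.png

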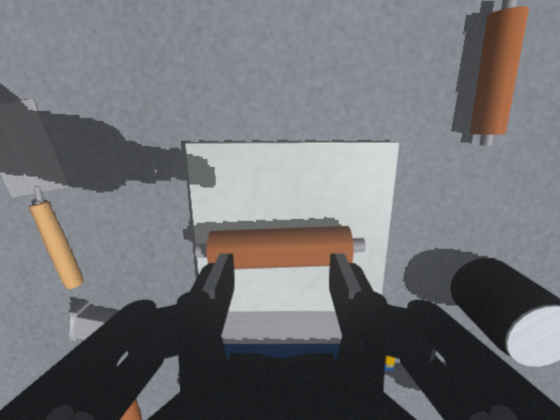

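The wrist view shows the roller at (280,248). Both fingers line up within its length, and the seat estimate (0.604, 0.032) agrees with the earlier one. Now descend behind the roller.

Emit:
play_rows --pt "0 -0.1 1 0 0 0 0.6" --pt "0 -0.1 1 0 0 0 0.6" --pt "0 0 1 0 0 0 0.6" --pt "0 0 1 0 0 0 0.6" --pt "0 0 1 0 0 0 0.6" --pt "0 0 1 0 0 0 0.6" --pt "0 0 0.95 0 0 0 0.6" --pt "0 0 0 0 0 0 0.6"

```text
t: 5.95
eef_pos: [0.4437, -0.0017, 0.0203]
eef_rot: [3.141, -0.003, -3.13]
force: [-1.2, -0.7, -0.3]
grip_width: 0.604
finger_force: 0.0
```

Emit:
play_rows --pt "-0.2 0 0 0 0 0 0.6" --pt "-0.2 0 0 0 0 0 0.6" --pt "-0.15 0 0 0 0 0 0.6" --pt "-0.15 0 0 0 0 0 0.6" --pt "-0.15 0 0 0 0 0 0.6" --pt "-0.15 0 0 0 0 0 0.6" --pt "-0.15 0 0 0 0 0 0.6" --pt "-0.15 0 0 0 0 0 0.6"

```text
t: 6.62
eef_pos: [0.4708, -0.0024, 0.0225]
eef_rot: [3.142, 0.0, -3.132]
force: [-0.3, 0.3, -0.4]
grip_width: 0.6
finger_force: 0.2
```

```bash
python3 - <<'E'
from h import *
s=env.state();print(s["eef_pos"],s["force"])
c=env.camera("scene");cv2.imwrite("pics/s2.png",cv2.resize(c["frame"][150:300,170:370],None,fx=4,fy=4,interpolation=2))
c=env.camera("top");print(roller(c,.032,near=np.array([.51,0])))
E
```

```text
[ 0.4708463  -0.00236794  0.02254207] [-0.25414154  0.33760798 -0.36455498]
None
```

View pics/s2.png

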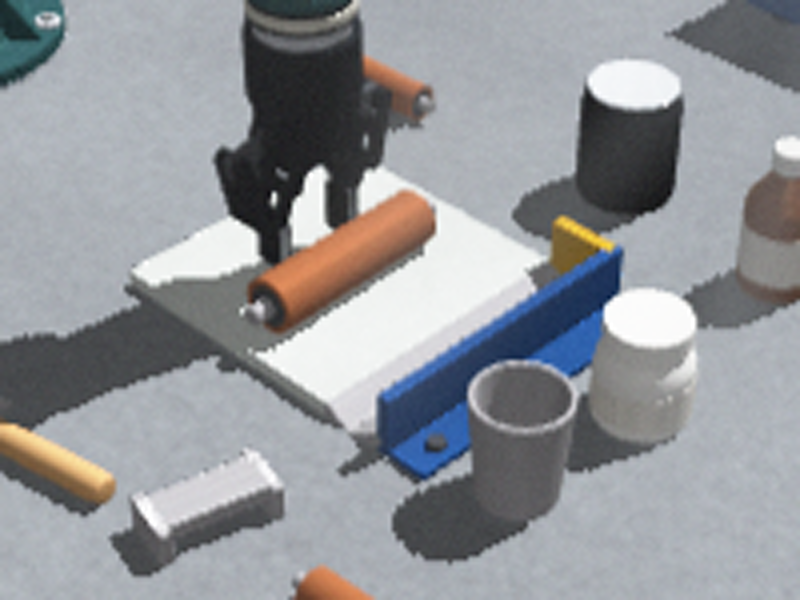

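The scene crop shows the roller (crop 340,260) just ahead of both fingertips, with nothing else near. Continue the slow push towards the V.

Emit:
play_rows --pt "-0.15 0 0.05 0 0 0 0.6" --pt "-0.15 0 0.05 0 0 0 0.6" --pt "-0.15 0 0 0 0 0 0.6" --pt "-0.15 0 0 0 0 0 0.6" --pt "-0.15 0 0 0 0 0 0.6" --pt "-0.15 0 0 0 0 0 0.6" --pt "-0.15 0 0 0 0 0 0.6" --pt "-0.15 0 0 0 0 0 0.6"

```text
t: 7.43
eef_pos: [0.4948, -0.0021, 0.0203]
eef_rot: [3.142, 0.0, -3.132]
force: [-0.0, 0.3, 0.1]
grip_width: 0.599
finger_force: 0.2
```

Emit:
play_rows --pt "-0.15 0 0 0 0 0 0.6" --pt "-0.15 0 0 0 0 0 0.6" --pt "-0.15 0 0 0 0 0 0.6" --pt "-0.15 0 0 0 0 0 0.6" --pt "-0.15 0 0 0 0 0 0.6" --pt "-0.15 0 0 0 0 0 0.6" --pt "-0.15 0 0 0 0 0 0.6" --pt "-0.15 0 0 0 0 0 0.6"

```text
t: 8.1
eef_pos: [0.5187, -0.0019, 0.0203]
eef_rot: [-3.142, 0.0, -3.132]
force: [-0.5, -0.6, 1.2]
grip_width: 0.599
finger_force: 0.2
```

```bash
python3 - <<'E'
from h import *
s=env.state();print(s["t"],s["eef_pos"],s["force"])
c=env.camera("scene");cv2.imwrite("pics/s3.png",cv2.resize(c["frame"][180:280,200:350],None,fx=5,fy=5,interpolation=2))
E
```

```text
8.1 [ 0.51871916 -0.00188645  0.02032267] [-0.5324424  -0.62462757  1.21267421]
```

View pics/s3.png

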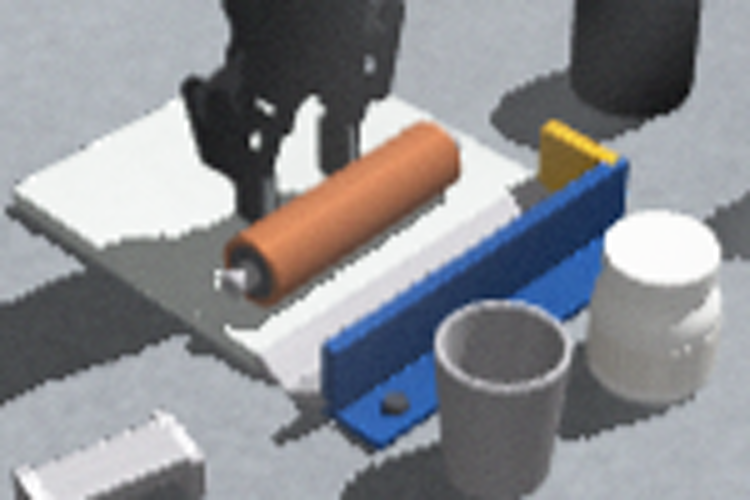

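The roller (crop 345,215) is parallel to the edge and rolling in front of both fingers. Push it over the edge.

Emit:
play_rows --pt "-0.15 0 0 0 0 0 0.6" --pt "-0.15 0 0 0 0 0 0.6" --pt "-0.15 0 0 0 0 0 0.6" --pt "-0.15 0 0 0 0 0 0.6" --pt "-0.15 0 0 0 0 0 0.6" --pt "-0.15 0 0 0 0 0 0.6" --pt "-0.15 0 0 0 0 0 0.6" --pt "-0.15 0 0 0 0 0 0.6"

```text
t: 8.82
eef_pos: [0.5427, -0.0017, 0.0203]
eef_rot: [-3.142, 0.0, -3.132]
force: [-0.6, 1.0, 0.6]
grip_width: 0.603
finger_force: 0.2
```

Emit:
play_rows --pt "-0.15 0 0 0 0 0 0.6" --pt "-0.15 0 0 0 0 0 0.6" --pt "-0.15 0 0 0 0 0 0.6" --pt "-0.15 0 0 0 0 0 0.6" --pt "-0.12 0 0 0 0 0 0.6" --pt "-0.12 0 0 0 0 0 0.6" --pt "0 0 0 0 0 0 0.6" --pt "0 0 0 0 0 0 0.6"

```text
t: 9.48
eef_pos: [0.5594, -0.0015, 0.0203]
eef_rot: [-3.142, 0.0, -3.132]
force: [1.0, 0.2, -0.6]
grip_width: 0.599
finger_force: 0.0
```

```bash
python3 - <<'E'
from h import *
s=env.state();print(s["t"],s["eef_pos"],s["force"])
c=env.camera("scene");cv2.imwrite("pics/s4.png",cv2.resize(c["frame"][180:280,200:350],None,fx=5,fy=5,interpolation=2))
E
```

```text
9.4833 [ 0.55939967 -0.0014532   0.02030766] [ 1.00055254  0.21190889 -0.58285945]
```

View pics/s4.png

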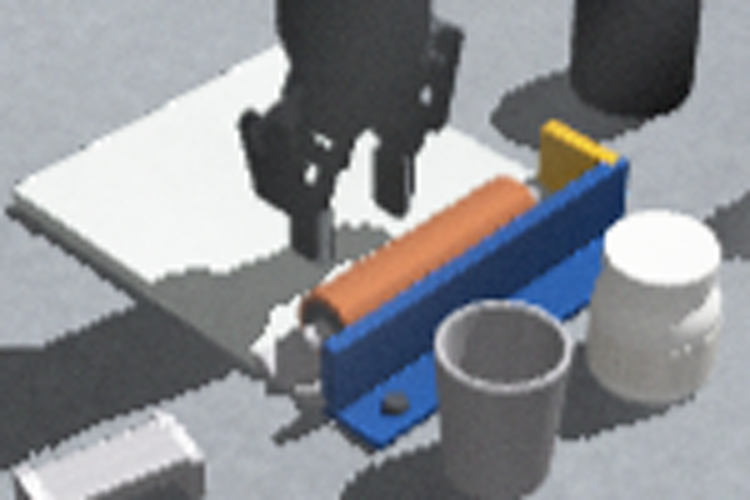

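The roller (crop 420,250) has dropped into the V beside the blue plate, with its axis parallel to it. Back off, lift, close the fingers and go to the open end.

Emit:
play_rows --pt "0.3 0 -0.3 0 0 0 0.6" --pt "0.3 0 -0.7 0 0 0 0.6" --pt "0 0 -1 0 0 0 0.6" --pt "0 0 -1 0 0 0 0.3" --pt "0 0 -1 0 0 0 0" --pt "0 -0.4 -0.3 0 0 0 0" --pt "0 -0.8 0 0 0 0 0" --pt "0 -0.8 0 0 0 0 0"

```text
t: 10.2
eef_pos: [0.5473, -0.0417, 0.107]
eef_rot: [3.141, 0.001, -3.13]
force: [0.1, -0.1, 0.2]
grip_width: -0.001
finger_force: 0.0
```

Emit:
play_rows --pt "-0.47 -0.72 0 0 0 0 0" --pt "-0.47 -0.72 0 0 0 0 0" --pt "-0.47 -0.72 0 0 0 0 0" --pt "-0.47 -0.72 0 0 0 0 0" --pt "-0.47 -0.72 0 0 0 0 0" --pt "-0.47 -0.72 0 0 0 0 0" --pt "0 0 0 0 0 0 0" --pt "0 0 0 0 0 0 0"

```text
t: 10.87
eef_pos: [0.604, -0.1289, 0.1059]
eef_rot: [-3.141, -0.001, -3.134]
force: [-1.1, 0.2, 0.3]
grip_width: -0.003
finger_force: 0.0
```

```bash
python3 - <<'E'
from h import *
np.set_printoptions(precision=4,suppress=True)
s,c,T=wrist();print(s["t"],s["eef_pos"],s["eef_rot"]);cv2.imwrite("pics/w2.png",c["frame"])
print(roller(c,.023,T,near=np.array([.60,.0])))
for q in env.landmark_of(c,"seat")[:1]:print("seat",q["conf"],onz(c,q["xy"],.023,T))
c=env.camera("top");print(roller(c,.023,near=np.array([.60,.0])))
c=env.camera("scene");print(roller(c,.023,near=np.array([.60,.0])))
E
```

```text
10.8667 [ 0.604  -0.1289  0.1059] [-3.1412 -0.0011 -3.1343]
(0.74, [448.9, 217.3], ((0.6047376394271851, 0.008162617683410645), (0.17875371873378754, 0.04328706115484238), 89.8461685180664), array([[ 0.5829, -0.0812],
       [ 0.6261, -0.0813],
       [ 0.6266,  0.0975],
       [ 0.5833,  0.0976]], dtype=float32))
(0.93, [267.3, 195.8], ((0.6045414805412292, 0.004408411681652069), (0.16906407475471497, 0.03858567774295807), 89.68013763427734), array([[ 0.5848, -0.08  ],
       [ 0.6234, -0.0802],
       [ 0.6243,  0.0888],
       [ 0.5857,  0.089 ]], dtype=float32))
(0.83, [278.5, 232.4], ((0.5925912857055664, 0.008131824433803558), (0.03376054763793945, 0.18024280667304993), 1.766349196434021), array([[ 0.5729,  0.0977],
       [ 0.5785, -0.0825],
       [ 0.6122, -0.0814],
       [ 0.6067,  0.0987]], dtype=float32))
```

View pics/w2.png

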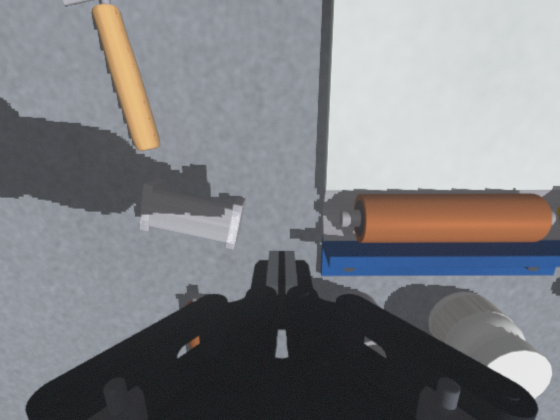

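The wrist view shows the roller seated at (455,218), its near shaft end at (348,218), and the closed fingers clear of the applicator and V. The shaft end is at y ≈ -0.081, leaving about 27 mm to the stop. Descend and push along +y.

Emit:
play_rows --pt "0 0 0.88 0 0 0 0" --pt "0 0 0.88 0 0 0 0" --pt "0 0 0.88 0 0 0 0" --pt "0 0 0.88 0 0 0 0" --pt "0 0 0.88 0 0 0 0" --pt "0 0 0 0 0 0 0" --pt "0 0.2 0 0 0 0 0" --pt "0 0.2 0 0 0 0 0"

```text
t: 11.88
eef_pos: [0.6052, -0.1193, 0.019]
eef_rot: [-3.141, 0.001, -3.132]
force: [0.8, 0.3, -0.0]
grip_width: -0.001
finger_force: 0.0
```

Emit:
play_rows --pt "0 0.15 0 0 0 0 0" --pt "0 0.15 0 0 0 0 0" --pt "0 0.15 0 0 0 0 0" --pt "0 0.15 0 0 0 0 0" --pt "0 0.15 0 0 0 0 0" --pt "0 0.15 0 0 0 0 0" --pt "0 0.15 0 0 0 0 0" --pt "0 0.15 0 0 0 0 0"

```text
t: 12.55
eef_pos: [0.6045, -0.0951, 0.0183]
eef_rot: [-3.142, -0.0, -3.132]
force: [0.8, 0.8, 0.0]
grip_width: -0.002
finger_force: 0.0
```

Emit:
play_rows --pt "0 0.12 0 0 0 0 0" --pt "0 0.12 0 0 0 0 0" --pt "0 0.12 0 0 0 0 0" --pt "0 0.12 0 0 0 0 0" --pt "0 0.12 0 0 0 0 0" --pt "0 0.12 0 0 0 0 0" --pt "0 0.12 0 0 0 0 0" --pt "0 0.12 0 0 0 0 0"

```text
t: 13.22
eef_pos: [0.6043, -0.0761, 0.0183]
eef_rot: [-3.141, -0.0, -3.132]
force: [-0.1, -3.9, -0.3]
grip_width: 0.001
finger_force: 1.7
```

Emit:
play_rows --pt "0 0.06 0 0 0 0 0" --pt "0 0.06 0 0 0 0 0" --pt "0 0.06 0 0 0 0 0" --pt "0 0.06 0 0 0 0 0" --pt "0 0.06 0 0 0 0 0" --pt "0 0.06 0 0 0 0 0"

```text
t: 13.72
eef_pos: [0.6042, -0.069, 0.0183]
eef_rot: [-3.142, -0.0, -3.132]
force: [-0.7, -2.2, -0.6]
grip_width: -0.003
finger_force: 1.7
```

```bash
python3 - <<'E'
from h import *
c=env.camera("top");print(roller(c,.023,near=np.array([.60,.02])))
f=c["frame"][170:225,200:320];cv2.imwrite("pics/t5.png",cv2.resize(f,None,fx=6,fy=6,interpolation=2))
E
```

```text
(0.67, [239.1, 195.8], ((0.6022782325744629, 0.08486129343509674), (0.038669437170028687, 0.0509708933532238), 0.2789478600025177), array([[0.58281964, 0.11025231],
       [0.58306783, 0.05928202],
       [0.6217368 , 0.05947028],
       [0.62148863, 0.11044057]], dtype=float32))
```

View pics/t5.png

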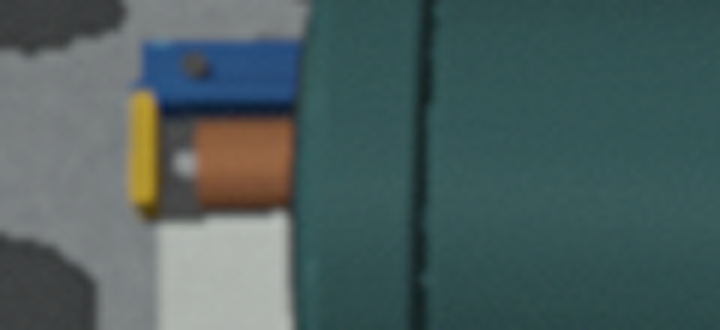

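The top crop shows the far shaft tip at (172,163) and the stop face at about (158,150), so 4–6 mm remain. Keep pushing gently until the force rises.

Emit:
play_rows --pt "0 0.05 0 0 0 0 0" --pt "0 0.05 0 0 0 0 0" --pt "0 0.05 0 0 0 0 0" --pt "0 0.05 0 0 0 0 0"

```text
t: 14.15
eef_pos: [0.6042, -0.0651, 0.0183]
eef_rot: [-3.141, -0.0, -3.132]
force: [0.3, -6.1, 0.1]
grip_width: -0.002
finger_force: 2.9
```

Emit:
play_rows --pt "0 0.04 0 0 0 0 0" --pt "0 0.04 0 0 0 0 0"

```text
t: 14.32
eef_pos: [0.6042, -0.065, 0.0184]
eef_rot: [-3.14, 0.0, -3.133]
force: [-0.5, -7.3, -0.9]
grip_width: -0.002
finger_force: 3.4
```

Emit:
play_rows --pt "0 0.05 0 0 0 0 0" --pt "0 0.05 0 0 0 0 0" --pt "0 0.05 0 0 0 0 0"

```text
t: 14.57
eef_pos: [0.6041, -0.0648, 0.0184]
eef_rot: [-3.137, 0.0, -3.135]
force: [-0.3, -10.7, -0.9]
grip_width: -0.0
finger_force: 5.5
```

Position has stalled while the force rises (−10.7 N), so the shaft is against the stop. Back off slowly, lift and clear.

Emit:
play_rows --pt "0 -0.1 0 0 0 0 0" --pt "0 -0.15 0 0 0 0 0" --pt "0 -0.3 0 0 0 0 0" --pt "0 -0.6 0 0 0 0 0" --pt "0 -1 0 0 0 0 0" --pt "0 -0.8 -0.5 0 0 0 0" --pt "0 0 -1 0 0 0 0" --pt "0 0 -1 0 0 0 0"

```text
t: 15.23
eef_pos: [0.6038, -0.1212, 0.0681]
eef_rot: [3.141, -0.002, -3.134]
force: [0.3, 0.9, 0.0]
grip_width: 0.0
finger_force: 0.0
```

Emit:
play_rows --pt "0 0 -1 0 0 0 0" --pt "0 0 -1 0 0 0 0" --pt "0 -1 -1 0 0 0 0" --pt "0 -1 -1 0 0 0 0" --pt "0 -1 -1 0 0 0 0" --pt "0 -1 0 0 0 0 0" --pt "0 0 0 0 0 0 0" --pt "0 0 0 0 0 0 0"

```text
t: 15.9
eef_pos: [0.6051, -0.2008, 0.1685]
eef_rot: [3.141, 0.0, -3.135]
force: [0.1, 0.3, -0.4]
grip_width: 0.003
finger_force: 0.0
```

```bash
python3 - <<'E'
from h import *
s=env.state();print(s["t"],s["eef_pos"],s["force"])
c=env.camera("top");print(roller(c,.023,near=np.array([.60,.02])))
a=cv2.resize(c["frame"][165:245,195:325],(780,300)[:1]+(480,),interpolation=2)
cv2.imwrite("pics/t6.png",a)
E
```

```text
15.9 [ 0.6050989  -0.2008094   0.16854801] [ 0.08922961  0.27904339 -0.4357019 ]
(0.65, [257.7, 193.7], ((0.6041991710662842, 0.03386624902486801), (0.0408131368458271, 0.16368480026721954), 1.0446606874465942), array([[ 0.5823039 ,  0.115323  ],
       [ 0.58528817, -0.04833459],
       [ 0.62609446, -0.0475905 ],
       [ 0.6231102 ,  0.1160671 ]], dtype=float32))
```

View pics/t6.png

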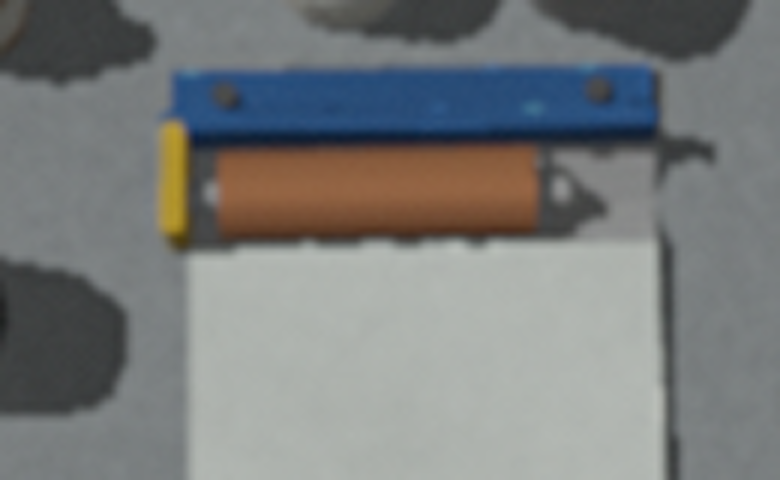

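The top crop shows the copper face from (217,190) to (540,190). Its left end is about 13–15 mm from the stop plane at column 188, which is the stub length, so the shaft is touching the stop. The roller is seated and the robot is clear.

```bash
python3 -c "
from cell import env
print(env.job_done())"
```

```text
the job is handed in; nothing more can be done
None
```

I rolled the copper roller into the V and slid it along until its shaft end touched the yellow stop. The robot is clear, no other objects were touched, and the job was handed in at about 16 s.

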